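# Vent the bench drying cabinet

### The job

Air out the little drying cabinet: swing its front door wide open (about a right angle) by the upright handle and leave it open, then lift the spring-loaded top lid by its bar until the pointer on the lid's edge stands level with the index clamp on the curved scale. The spring would shut the lid, so finish while still gripping the bar and holding the lid steady at the index. Do not shift the index clamp, and leave the beaker, jar and tape roll where they stand.

Things in the scene. Friction and masses are not known exactly. Their poses are not given: they have to be found in the camera images.
- cabinet: white drying cabinet, fixed, 150 deep (x) x 150 wide (y) x 130 high, closed by a front door and a top lid; origin: centre of its underside; the front faces its own -x, z up. A curved aluminium scale (outer radius 132 mm about the lid hinge) stands 17 mm outside its left (+y) wall and rises about 115 mm above the lid, behind the front
- door (a joint): front door hinge, upright, at the left (+y) front edge; 0 = closed, grows as the door swings out toward the robot's side, up to 1.9; stays where it is left (slight friction)
- door_handle (a point): top end of the door's upright handle, a round bar 10 mm thick and 88 mm long reaching down from here, 112 mm from the hinge line, 42 mm before the middle plane of the door panel (12 mm thick); short level stays join both its ends to the door. 124 mm above the worktop, 6 mm below the door's top. Axes turn with the door: x into it, y to the hinge, z up
- door_hinge (a point): point on the door's hinge line at the height of door_handle; axes turn with the door
- lid (a joint): angle of the top lid about its hinge, which runs along the cabinet's y at the upper back edge; 0 = shut, grows as the front edge rises, up to 1.15. A spring pulls it shut at every angle: about 5 to 8 N at the handle, weight included
- lid_handle (a point): middle of the lid's lifting bar, a round dark bar 10 mm thick and 90 mm long along the cabinet's y, 35 mm above the lid's upper face (30 mm free gap), 108 mm in front of the hinge, 44 mm behind the lid's front edge; lid 10 mm thick. Axes turn with the lid: at 0 they are the cabinet's
- lid_hinge (a point): middle of the lid's hinge line, 135 mm above the worktop; axes turn with the lid
- lid_pointer (a point): tip of the small black pointer on the lid's left (+y) edge, 116 mm from the hinge line; it runs along the inside of the curved scale. Axes turn with the lid
- index (a joint): angle at which the index clamp is set on the curved scale, in the same sense and about the same axis as joint lid: the pointer is level with the index when lid = index. 0.45 to 0.8, held by friction
- index_mark (a point): white line on the index clamp, a black block 22 x 10 x 16 mm with a small steel knob, on the curved scale, 122 mm from the lid's hinge line; axes turn with the clamp and are parallel to the lid's when lid = index
- beaker: steel beaker, 67 mm across, 82 mm high, bystander; origin at the centre of its underside
- jar: glass jar with black cap, 60 mm across, 125 mm high, bystander; origin at the centre of its underside
- tape: roll of tape, 63 mm across, 20 mm high, lying flat, bystander; origin at the centre of its underside

How it is judged (in metres and radians):
On the way, in this order (a step that is already met when the one before it is completed fails the run):
1. the door is swung wide open while the lid is still shut (value of joint door above 1.15 rad and value of joint lid below 0.1 rad), for 0.2 s.
2. the lid is held with its pointer level with the index (angle between the x axis of lid_pointer and the x axis of index_mark, either way round below 0.07 rad and contact force between the fingers and lid above 1 N), for 0.3 s.
At the end, for the whole second after the job is handed in: The fingers hold the lid (more than 1 N of contact), still, at the index angle within 0.07 rad (4 degrees, about 8 mm at the pointer, half the height of the index clamp); the door stands open by more than 1.15 rad (66 degrees); the index clamp and the bystanders are where they were (all of step 2 and velocity of joint lid between -0.05 and 0.05 rad/s and value of joint door above 1.15 rad); the arm keeps its last pose, push and grip.
It fails at once if the index clamp is shifted by more than 8 mm (distance of index_mark from where it was at the start of the episode above 0.008 m).
It fails at once if a bystander is moved by more than 30 mm (distance of any of beaker, jar, tape from where it was at the start of the episode above 0.03 m).
It also fails if it takes over 45 s, if anything falls off the work surface, if the arm or the gripper's body presses on something with over 40 N, if the wrist force passes 120 N, or if a joint passes its speed limit or range.

### The arm

A 6-joint arm with a two-finger parallel gripper is mounted at the origin on a cart in front of the work surface, level with it; the furniture and walls round the work are solid. World frame = base frame: x ahead of the robot, y to its left, z up, the work surface at z = 0. Lengths are in m, angles in degrees, forces in N, time in s.
With the tool pointing down it reaches from about 0.275 to 0.825 m from the base axis. Payload 5.2 kg.
Tool frame: the origin (TCP) lies at the very end of the fingers, on their centre line; the grasp point (between the pads) lies 19 mm behind it; z points along the fingers, y is the line along which they close (so a half turn about z gives the same grasp; the last joint's range is limited). The gripper opens to 93 mm and grips with 3 to 60 N. Pads are 15 mm wide; open, the fingers measure 128 mm over their backs; the gripper's body (75 mm by 188 mm) begins 65 mm behind the grasp point.
Start: joints at [55.818, 14.817, 87.949, -0, 77.235, -11.62], TCP at [0.211, 0.508, 0.219] pointing down, gripper open.
Joint ranges: [-179.93, 179.93], [-52.35, 119.4], [10.71, 147.94], [-69.91, 249.91], [12.55, 155.21], [-178.61, 178.61]. Speed limits (degrees/s): [147.25, 147.25, 180, 180, 180, 180].

### API

Orientations are given as [roll, pitch, yaw] about the fixed x, y, z axes, in that order (R = Rz(yaw) Ry(pitch) Rx(roll)).
In Python, from bench import r, cams gives the robot as it stands.
- The arm moves only by the tool apply_moves, never from a script. Its argument "commands" is a list of rows, each a list of 7 numbers: the shift along the tool's x, y, z in m, then the turn, a rotation vector about the tool's x, y, z in rad, then the finger opening in m, from 0 to 0.093. In form: [[tx, ty, tz, rx, ry, rz, hand], ...]. A call has 1 to 20 rows; each row shifts and turns the commanded pose from where the row before left it, along the tool's axes as they then stand; what a row does not reach is not made up. A row lasts 1/8 s, in which the tool goes at most 62.5 mm and 10.7 degrees, less where a joint would pass 70% of its speed; a pose out of reach is approached as far as the arm can. A call is refused whole if a number of a shift passes 0.0625 or a number of a turn 0.188, either way. A call with a gripper value outside its range is refused whole. The fingers move at their own pace and stop on an object; the grip force is fixed at half the most. Time passes only in rows, so rows that do not move let the fingers close. It gives the time, the measured TCP pose, the force, the opening and the grip force at its end, in the units of the state.
- r.sense(): the state, without advancing time (a new reading comes with each control period).
- cams.capture(name): name is "scene" or "top" or "wrist"; returns a dict with "color" (384x512x3 uint8, blue, green, red), "mtx" (3x3 intrinsics, pixels), "dist" ([k1, k2, p1, p2, k3] as OpenCV has them; the pictures are not rectified), "R" (3x3) and "t" (3): a world point X has camera coordinates R X + t. Camera axes: x right, y down, z forward; pixel columns grow to the right and rows downward; lengths in m; the calibration is good to about 2 mm. A picture is of the moment at which its call begins. There is no depth.
- r.finish_job(): hands the job in; it is judged then, once.
The state is a dict: "time_s": time; "q": joint angles; "joint_vel": joint speeds; "joint_efforts": joint torques, N m; "eef_pos": TCP position; "eef_rot": TCP orientation; "wrist_force": force on the tool from outside, world axes, zero at the start; "torque": the same for the moment, N m; "width": opening from 0.0 (shut) to 1.0 (fully open); "finger_force": force on a finger pad.
Only numpy, scipy, OpenCV 4.12 (cv2) and the standard library are available. Lean on these libraries where they do the work, as an engineer would, in place of code of your own. Each camera call takes 0.05 s, during which the arm holds its last target. There are 200 camera calls.

## Working session

There is one attempt and no reset: what is moved stays moved. The work goes in short steps, Python scripts to look and compute and a tool call to move; the robot and the scene stay as the last step left them, time stands still between calls to the robot, and variables do not carry over. Pictures are saved under pics/ and viewed, at most 10 in all, crops included, and the job is handed in when it is done.

Besides the shell and the picture viewer there is one more tool, called after "Call:" as a command line: name --pt "numbers of a row" for each row, then --argument value for the rest. apply_moves: Moves the arm, as the interface text tells. Its arguments: {"type":"object","properties":{"commands":{"type":"array","items":{"type":"array","items":{"type":"number"}}}},"required":["commands"]}

```bash
mkdir -p pics; python3 - <<'E'
from bench import r,cams
import cv2,pickle
d={}
for n in("scene","top"):
    c=cams.capture(n); d[n]=c; cv2.imwrite(f"pics/{n}0.png",c["color"])
    print(n,-c["R"].T@c["t"],c["R"].tolist(),c["mtx"].tolist())
pickle.dump(d,open("c0.pkl","wb"))
print(r.sense())
E
```

```text
scene [-0.10715523 -0.3472809   0.89794385] [[0.5525826607358727, -0.8333261772447775, 0.014828532384197063], [-0.6029715885814553, -0.4119895926946024, -0.6831470111732112], [0.5753934883343914, 0.36855400937982113, -0.7301303142264668]] [[367.38856665365665, 0.0, 249.07429155388488], [0.0, 367.38856665365665, 191.3328516540186], [0.0, 0.0, 1.0]]
top [ 0.06563591 -0.03856296  0.97697147] [[0.2556100441596546, -0.9666834587263378, 0.013660012795900256], [-0.8370287146975228, -0.22835305067930026, -0.49723014290896494], [0.4837834599244917, 0.11566319583316786, -0.8675111463451903]] [[354.4121994625055, 0.0, 256.5930473655692], [0.0, 354.4121994625055, 187.45681390253452], [0.0, 0.0, 1.0]]
{'time_s': 0.1, 'q': array([ 5.58169934e+01,  1.48558774e+01,  8.80025473e+01, -1.14211253e-03,
        7.72341830e+01, -1.16188312e+01]), 'joint_vel': array([ 0.04686793, -0.14269736, -0.09525815, -0.01399411, -0.10214432,
        0.01983917]), 'joint_efforts': array([ 2.34143903e-03, -4.38209617e+01, -2.84645623e+01,  7.21122441e-02,
        3.62404471e-02, -3.70545911e-05]), 'eef_pos': array([0.21075268, 0.50750825, 0.21790921]), 'eef_rot': array([-1.79909066e+02, -1.75605083e-02,  1.57436064e+02]), 'wrist_force': array([0.78962291, 0.67562114, 0.36895271]), 'torque': array([-0.02557558,  0.05085042,  0.03271729]), 'finger_force': 0.0, 'width': 1.0001320720294267}
```

View pics/scene0.png

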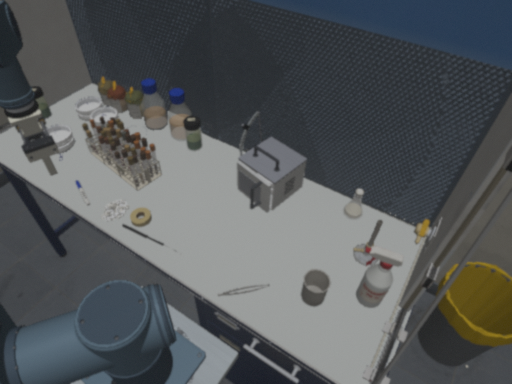

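View pics/top0.png

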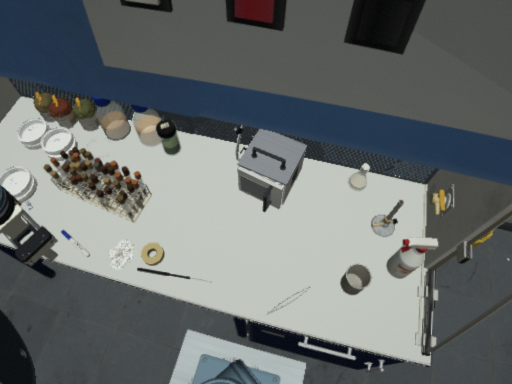

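The cabinet is at scene (270,172) and top (270,165), with the door handle at scene (254,193). The beaker, jar and tape stand well away from it. I'll zoom in on the cabinet in both views.

```bash
python3 - <<'E'
import cv2,pickle,numpy as np
d=pickle.load(open("c0.pkl","rb"))
a=d["scene"]["color"][100:220,225:320]; b=d["top"]["color"][115:220,225:320]
a=cv2.resize(a,None,fx=4,fy=4,interpolation=cv2.INTER_CUBIC);b=cv2.resize(b,None,fx=4,fy=4,interpolation=cv2.INTER_CUBIC)
o=np.zeros((480,780,3),np.uint8);o[:480,:380]=a;o[:420,400:780]=b
cv2.imwrite("pics/z0.png",o)
E
```

```text
(no output)
```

View pics/z0.png

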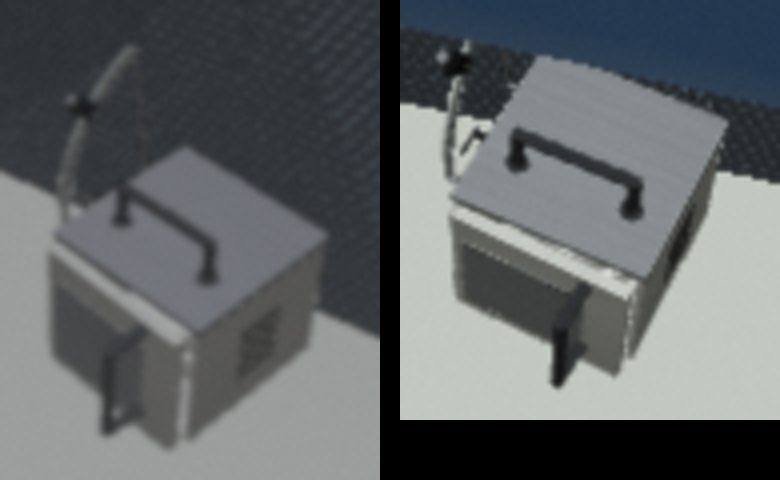

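The lid corners, both bars and the black clamp show clearly in both crops: clamp at left crop (82,104) and right crop (456,62). Next I triangulate these points.

```bash
cat > h.py <<'E'
import cv2,numpy as np
def ray(c,p):
    u=cv2.undistortPoints(np.array([[p]],float),c["mtx"],np.array(c["dist"],float))[0,0]
    d=c["R"].T@np.array([u[0],u[1],1]); return -c["R"].T@c["t"],d/np.linalg.norm(d)
def tri(a,b):
    A=np.zeros((3,3));v=np.zeros(3);R=[a,b]
    for o,d in R:
        P=np.eye(3)-np.outer(d,d);A+=P;v+=P@o
    x=np.linalg.solve(A,v)
    return x,[np.linalg.norm((np.eye(3)-np.outer(d,d))@(x-o))*1e3 for o,d in R][0]
def plane(a,z): o,d=a; return o+d*(z-o[2])/d[2]
def proj(c,X): return cv2.projectPoints(np.array(X,float).reshape(-1,3),cv2.Rodrigues(c["R"])[0],c["t"],c["mtx"],np.array(c["dist"],float))[0][:,0]
E
python3 - <<'E'
import pickle;from h import *
np.set_printoptions(precision=4,suppress=True)
d=pickle.load(open("c0.pkl","rb"));S,T=d["scene"],d["top"]
P={"FL":((57,235),(455,203)),"FR":((193,330),(643,280)),"BR":((327,237),(727,122)),"BL":((185,148),(540,57)),
"barL":((122,188),(517,133)),"barR":((211,247),(639,187)),"clamp":((82,104),(456,62)),"dhTop":((109,357),(561,325)),"dhBot":((106,430),(558,382))}
for k,(a,b) in P.items():
    s=ray(S,(a[0]/4+224.6,a[1]/4+99.6));t=ray(T,((b[0]-400)/4+224.6,b[1]/4+114.6))
    print(k,*tri(s,t),plane(s,.14) if k in("FL","FR","BL","BR") else "",plane(t,.14) if k in("FL","FR","BL","BR") else "")
E
```

```text
FL [0.5924 0.1419 0.1348] 0.7636727091967742 [0.5884 0.1383 0.14  ] [0.5884 0.1411 0.14  ]
FR [ 0.5629 -0.0002  0.1371] 0.6805434131789386 [ 0.5596 -0.0013  0.14  ] [ 0.5619 -0.0007  0.14  ]
BR [ 0.7168 -0.0309  0.1297] 0.6990902739909033 [ 0.7049 -0.035   0.14  ] [ 0.7096 -0.0314  0.14  ]
BL [0.7385 0.1161 0.135 ] 2.604234469549113 [0.7361 0.1124 0.14  ] [0.7317 0.1164 0.14  ]
barL [0.6384 0.1104 0.1667] 1.3794736036810318  
barR [0.6132 0.0169 0.1721] 0.9266444291428093  
clamp [0.6478 0.1555 0.2207] 0.30497144286364236  
dhTop [0.5276 0.0485 0.1106] 1.2290880226153096  
dhBot [0.5218 0.0462 0.0345] 0.6374567436554003
```

```bash
cat >> h.py <<'E'
def l2w(cab,p):
    x,y,w=cab;p=np.atleast_2d(p).astype(float);c,s=np.cos(w),np.sin(w)
    return np.c_[x+c*p[:,0]-s*p[:,1],y+s*p[:,0]+c*p[:,1],p[:,2]]
E
python3 - <<'E'
import pickle;from h import *
from scipy.optimize import least_squares
np.set_printoptions(precision=4,suppress=True)
d=pickle.load(open("c0.pkl","rb"));S,T=d["scene"],d["top"]
H=.075
P={"FL":((57,235),(455,203),(H-.152,.075,.14)),"FR":((193,330),(643,280),(H-.152,-.075,.14)),"BR":((327,237),(727,122),(H,-.075,.14)),"BL":((185,148),(540,57),(H,.075,.14)),
"barL":((122,188),(517,133),(H-.108,.045,.177)),"barR":((211,247),(639,187),(H-.108,-.045,.177)),"dhTop":((109,352),(561,322),(-.117,-.037,.122)),"dhBot":((106,430),(558,382),(-.117,-.037,.036))}
s=lambda a:(a[0]/4+224.6,a[1]/4+99.6)
t=lambda b:((b[0]-400)/4+224.6,b[1]/4+114.6)
uv=np.array([s(v[0]) for v in P.values()]);uw=np.array([t(v[1]) for v in P.values()]);L=np.array([v[2] for v in P.values()])
f=lambda c:np.r_[(proj(S,l2w(c,L))-uv).ravel(),(proj(T,l2w(c,L))-uw).ravel()]
for loss in("linear","soft_l1"):
    q=least_squares(f,(.6475,.055,-.19),loss=loss);c=q.x;print(c,np.degrees(c[2]))
e=f(c).reshape(2,-1,2)
for i,k in enumerate(P):print(k,e[0,i],e[1,i])
# clamp
g=lambda a:l2w(c,(H-.122*np.cos(a[0]),a[1],.135+.122*np.sin(a[0])))
q=least_squares(lambda a:np.r_[(proj(S,g(a))-s((82,104))).ravel(),(proj(T,g(a))-t((456,62))).ravel()],(.7,.09));print("index",q.x,q.fun)
for n,p in(("S",(360,196.5)),("S",(225,141)),):print(plane(ray(S,p),0))
for n,p in(("T",(311,160)),("T",(210,141)),("T",(420,185)),):print(plane(ray(T,p),0))
for p in((330,150),(230,120)):
    o,dd=ray(T,p);k=(.8-o[0])/dd[0];print("blue edge at x=.8:",o+k*dd)
for n in("barMid",):print(l2w(c,(H-.108,0,.175)),l2w(c,(-.117,-.037,.124)),l2w(c,(-.075,.075,.124)))
E
```

```text
[ 0.6486  0.0556 -0.2112] -12.101249433462002
[ 0.6484  0.0554 -0.2085] -11.947590190802952
FL [-1.6832 -0.7998] [-1.2115 -0.3343]
FR [-0.1629  0.5203] [0.1361 1.4403]
BR [-0.2238 -0.4177] [0.4934 1.0558]
BL [-0.0343 -0.2599] [ 1.4554 -1.161 ]
barL [-0.705  -0.0719] [-0.0858  2.1555]
barR [-1.1267 -0.3512] [-1.0772  1.0424]
dhTop [ 1.6362 -0.639 ] [ 1.4945 -0.0505]
dhBot [ 1.7308 -0.9277] [ 1.1514 -1.1454]
index [0.7182 0.1011] [ 0.3561  0.3176 -0.312  -0.2026]
[ 0.7894 -0.2123  0.    ]
[ 0.7688  0.3284 -0.    ]
[ 0.7606 -0.0567  0.    ]
[ 0.7463  0.2934 -0.    ]
[ 0.7605 -0.4229 -0.    ]
blue edge at x=.8: [ 0.8    -0.1105  0.0244]
blue edge at x=.8: [0.8    0.2344 0.0673]
[[0.6161 0.0622 0.175 ]] [[0.5262 0.0434 0.124 ]] [[0.5905 0.1443 0.124 ]]
```

```bash
python3 - <<'E'
import pickle;from h import *
np.set_printoptions(precision=3,suppress=True)
d=pickle.load(open("c0.pkl","rb"));S,T=d["scene"],d["top"]
hsv=lambda c:cv2.cvtColor(c["color"],cv2.COLOR_BGR2HSV)
for n,c in d.items():
    h=hsv(c);m=(h[...,0]>100)&(h[...,0]<125)&(h[...,1]>120)&(h[...,2]>40)
    pts=[]
    for u in range(20,500,60):
        col=np.where(m[:200,u])[0]
        if len(col)>5:
            print(n,u,col.min(),col.max());pts.append((u,col.max()))
    c["pts"]=pts
def pl(c):
    a,b=ray(c,c["pts"][1]),ray(c,c["pts"][-2]);return a[0],np.cross(a[1],b[1])
(o1,n1),(o2,n2)=pl(S),pl(T);dr=np.cross(n1,n2);dr/=np.linalg.norm(dr)
for y in(-.2,0.05,.3):print(np.linalg.solve(np.array([n1,n2,[0,1,0]]),[n1@o1,n2@o2,y]),dr)
E
```

```text
scene 320 0 8
scene 380 0 25
scene 440 0 41
top 20 0 76
top 80 0 93
top 140 72 111
top 200 82 113
top 260 92 124
top 320 103 137
top 380 114 150
top 440 126 165<stdin>:15: RuntimeWarning: invalid value encountered in divide
Traceback (most recent call last):
numpy.linalg.LinAlgError: Singular matrix
```

```bash
python3 - <<'E'
import pickle;from h import *
np.set_printoptions(precision=3,suppress=True)
d=pickle.load(open("c0.pkl","rb"));S,T=d["scene"],d["top"]
def pl(c,p,q):
    a,b=ray(c,p),ray(c,q);return a[0],np.cross(a[1],b[1])
o1,n1=pl(S,(320,8),(440,41))
for nm,P in(("low",((200,113),(440,165))),("up",((200,82),(440,126)))):
    o2,n2=pl(T,*P)
    for y in(-.2,.05,.3):print(nm,np.linalg.solve(np.array([n1,n2,[0,1,0]]),[n1@o1,n2@o2,y]))
E
```

```text
low [ 0.24  -0.2    0.763]
low [0.234 0.05  0.769]
low [0.229 0.3   0.775]
up [ 0.307 -0.2    0.736]
up [0.287 0.05  0.748]
up [0.267 0.3   0.759]
```

Call:
apply_moves --pt "0 0 0 0 0 -0.096 0.093" --pt "0 0 0 0 0 -0.096 0.093" --pt "-0.027 -0.034 -0.0035 0 0 0 0.093" --pt "-0.027 -0.034 -0.0035 0 0 0 0.093" --pt "-0.027 -0.034 -0.0035 0 0 0 0.093" --pt "-0.027 -0.034 -0.0035 0 0 0 0.093" --pt "-0.027 -0.034 -0.0035 0 0 0 0.093" --pt "-0.027 -0.034 -0.0035 0 0 0 0.093" --pt "-0.027 -0.034 -0.0035 0 0 0 0.093" --pt "-0.027 -0.034 -0.0035 0 0 0 0.093" --pt "-0.027 -0.034 -0.0035 0 0 0 0.093" --pt "-0.027 -0.034 -0.0035 0 0 0 0.093" --pt "0 0 0 0 0 0 0.06"

```text
time_s: 1.72
eef_pos: [0.4085, 0.1185, 0.2535]
eef_rot: [-180.0, 0.0, 168.2]
wrist_force: [0.5, -0.1, 0.6]
width: 0.935
finger_force: 0.0
```

```bash
python3 - <<'E'
from bench import r,cams
import cv2,pickle
c=cams.capture("wrist");cv2.imwrite("pics/w1.png",cv2.resize(c["color"],None,fx=1.5,fy=1.5));pickle.dump(c,open("w1.pkl","wb"))
s=r.sense();print(s["time_s"],s["eef_pos"],s["eef_rot"],s["q"],-c["R"].T@c["t"],c["R"])
E
```

```text
1.775 [0.40754042 0.11985831 0.2533189 ] [ 1.79994670e+02 -5.55212243e-02  1.68250893e+02] [ 1.25364620e+00  2.47644958e-01  1.00127808e+02  1.79769167e-02
  7.96774462e+01 -7.70004732e+01] [0.34015849 0.13305027 0.42035256] [[ 2.04992124e-01  9.78763372e-01  7.01207817e-04]
 [ 9.46904370e-01 -1.98500776e-01  2.52922035e-01]
 [ 2.47690014e-01 -5.11830483e-02 -9.67486409e-01]]
```

View pics/w1.png

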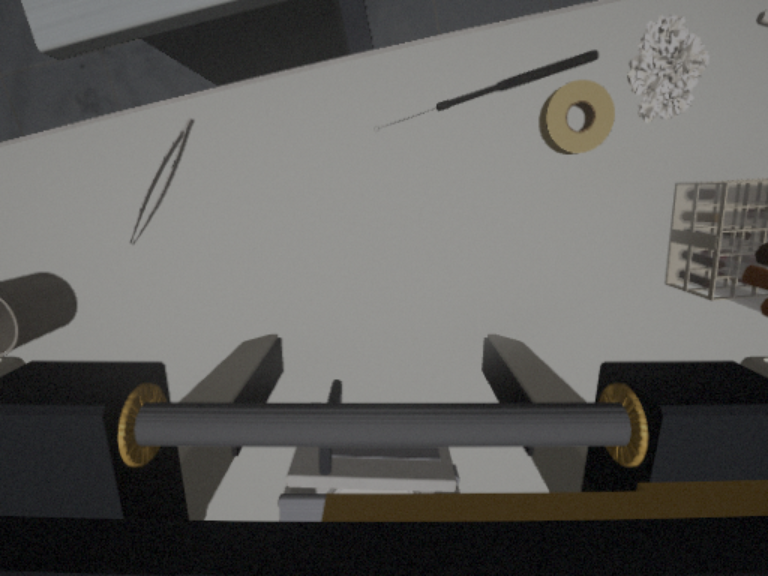

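The wrist view shows the door handle as a dark bar from (336,382) at the bottom to about (325,470). The tape is at (577,117) and the beaker at (30,310), both clear of the work area. I'll cast the handle's lower end onto its known height.

```bash
python3 - <<'E'
import pickle;from h import *
np.set_printoptions(precision=4,suppress=True)
c=pickle.load(open("w1.pkl","rb"))
print(plane(ray(c,(336/1.5,382/1.5)),.036),plane(ray(c,(325/1.5,470/1.5)),.124))
cab=(.6484,.0554,-.2085)
for p in((-.117,-.037,.124),(-.117,-.037,.036),(-.122,-.037,.124),(-.077,-.075,.14),(-.077,.075,.14),(-.079,.075,.13)):print(p,proj(c,l2w(cab,p))*1.5)
g=c["color"][240:330,180:320];cv2.imwrite("pics/w1z.png",cv2.resize(g,None,fx=5,fy=5,interpolation=cv2.INTER_CUBIC))
E
```

```text
[0.519  0.0477 0.036 ] [0.5554 0.0391 0.124 ]
(-0.117, -0.037, 0.124) [[321.5596 439.6037]]
(-0.117, -0.037, 0.036) [[333.578  389.0672]]
(-0.122, -0.037, 0.124) [[321.329  434.2832]]
(-0.077, -0.075, 0.14) [[274.0601 493.7417]]
(-0.077, 0.075, 0.14) [[458.486  494.1647]]
(-0.079, 0.075, 0.13) [[456.4868 483.6151]]
```

View pics/w1z.png

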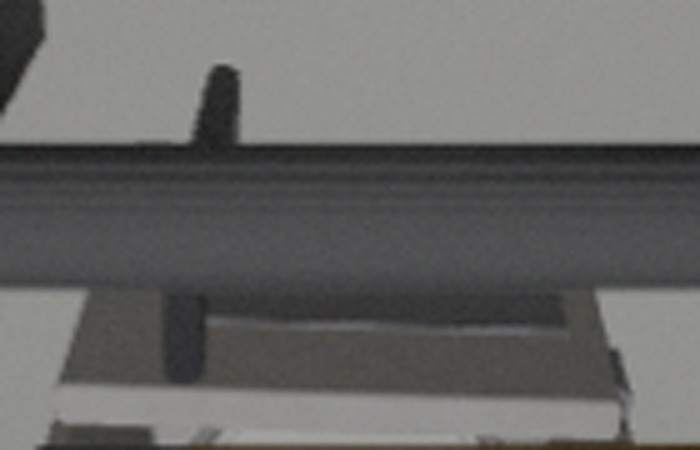

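Call:
apply_moves --pt "-0.0262 -0.0095 0 0 0 0 0.06" --pt "-0.0262 -0.0095 0 0 0 0 0.06" --pt "-0.0262 -0.0095 0 0 0 0 0.06" --pt "-0.0262 -0.0095 0 0 0 0 0.06" --pt "-0.0262 -0.0095 0 0 0 0 0.06" --pt "0 0 0.02 0 0 0 0.06" --pt "0 0 0.04 0 0 0 0.06" --pt "0 0 0.04 0 0 0 0.06" --pt "0 0 0.04 0 0 0 0.06" --pt "0 0 0.025 0 0 0 0.06" --pt "0 0 0.013 0 0 0 0.06" --pt "0 0 0 0 0 0 0.06"

```text
time_s: 3.28
eef_pos: [0.5255, 0.0489, 0.0751]
eef_rot: [180.0, -0.1, 168.5]
wrist_force: [-0.1, 0.7, -0.6]
width: 0.644
finger_force: 0.0
```

```bash
python3 - <<'E'
from bench import r,cams
import cv2,pickle,numpy as np
a=cams.capture("top")["color"][105:230,200:330];b=cams.capture("wrist")["color"][220:340,150:310]
a=cv2.resize(a,(390,375));b=cv2.resize(b,(400,300))
o=np.zeros((375,800,3),np.uint8);o[:,:390]=a;o[:300,400:]=b;cv2.imwrite("pics/g1.png",o)
s=r.sense();print(s["time_s"],s["eef_pos"],s["eef_rot"],s["wrist_force"])
E
```

```text
3.375 [0.52683198 0.04830541 0.07654087] [1.79987788e+02 7.97697843e-02 1.68468094e+02] [ 0.37540485 -0.5518204  -0.51080498]
```

View pics/g1.png

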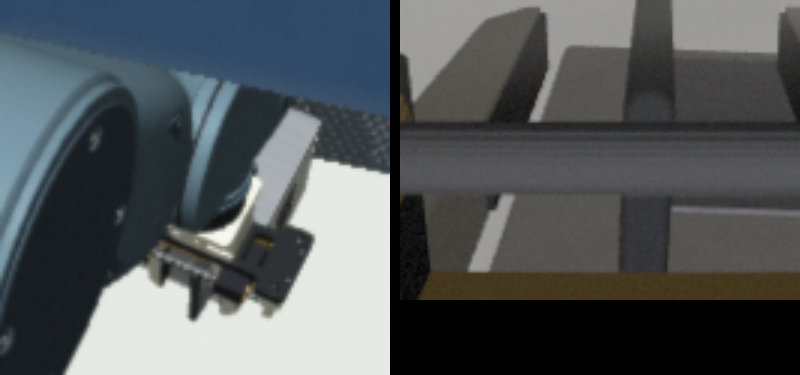

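The bar stands between the fingers, at right panel (648,80) with the fingers at 545 and 780. Closing now.

Call:
apply_moves --pt "0 0 0 0 0 0 0.0" --pt "0 0 0 0 0 0 0.0" --pt "0 0 0 0 0 0 0.0" --pt "0 0 0 0 0 0 0.0" --pt "0 0 0 0 0 0 0.0" --pt "0 0 0 0 0 0 0.0"

```text
time_s: 4.12
eef_pos: [0.5253, 0.0464, 0.0756]
eef_rot: [-179.8, -0.1, 168.4]
wrist_force: [-4.3, -8.6, 3.2]
width: 0.102
finger_force: 30.1
```

Call:
apply_moves --pt "0.0055 0.0022 0 0 0 0.05 0.0" --pt "0.011 0.0048 0 0 0 0.1 0.0" --pt "0.011 0.0048 0 0 0 0.1 0.0" --pt "0.011 0.0048 0 0 0 0.1 0.0" --pt "0.011 0.0048 0 0 0 0.1 0.0"

```text
time_s: 4.75
eef_pos: [0.4875, 0.0848, 0.0756]
eef_rot: [-179.9, -0.0, 142.4]
wrist_force: [-2.6, -6.1, 0.9]
width: 0.105
finger_force: 30.1
```

Call:
apply_moves --pt "0.011 0.0048 0 0 0 0.1 0.0" --pt "0.011 0.0048 0 0 0 0.1 0.0" --pt "0.011 0.0048 0 0 0 0.1 0.0" --pt "0.011 0.0048 0 0 0 0.1 0.0" --pt "0.011 0.0048 0 0 0 0.1 0.0" --pt "0.011 0.0048 0 0 0 0.1 0.0" --pt "0.011 0.0048 0 0 0 0.1 0.0" --pt "0.011 0.0048 0 0 0 0.1 0.0" --pt "0.011 0.0048 0 0 0 0.1 0.0" --pt "0.011 0.0048 0 0 0 0.1 0.0" --pt "0.0055 0.0022 0 0 0 0.05 0.0" --pt "0 0 0 0 0 0 0.0" --pt "0 0 0 0 0 0 0.0" --pt "0 0 0 0 0 0 0.0"

```text
time_s: 6.5
eef_pos: [0.4864, 0.2046, 0.0756]
eef_rot: [179.8, 0.1, 82.5]
wrist_force: [4.9, -5.6, -4.8]
width: 0.103
finger_force: 30.3
```

Call:
apply_moves --pt "0 0 0 0 0 0 0.05" --pt "0 0 0 0 0 0 0.05" --pt "0 0 0 0 0 0 0.05" --pt "0 0 0 0 0 0 0.05" --pt "0 0 -0.02 0 0 0 0.05" --pt "0 0 -0.045 0 0 0 0.05" --pt "0 0 -0.045 0 0 0 0.05" --pt "0 0 -0.045 0 0 0 0.05" --pt "0 0 -0.045 0 0 0 0.05" --pt "0 0 -0.025 0 0 0 0.05" --pt "0 0 0 0 0 0 0.05"

```text
time_s: 7.88
eef_pos: [0.4854, 0.2064, 0.3027]
eef_rot: [179.8, -0.1, 82.5]
wrist_force: [0.2, 0.4, -0.3]
width: 0.54
finger_force: 0.0
```

```bash
python3 - <<'E'
from bench import r,cams
import cv2,pickle,numpy as np
d={n:cams.capture(n) for n in("scene","top","wrist")};pickle.dump(d,open("c2.pkl","wb"))
a=d["scene"]["color"][90:230,200:330];b=d["top"]["color"][105:230,200:330];w=d["wrist"]["color"]
o=np.zeros((600,800,3),np.uint8);o[:280,:260]=cv2.resize(a,(260,280));o[:250,270:530]=cv2.resize(b,(260,250))
o[290:590,:400]=cv2.resize(w,(400,300));cv2.imwrite("pics/g2.png",o)
s=r.sense();print(s["time_s"],s["eef_pos"],s["eef_rot"],s["q"])
E
```

```text
8.025 [0.483709   0.20596145 0.2989814 ] [-1.79853137e+02  4.84313224e-02  8.25007863e+01] [1.08973196e+01 9.98937249e+00 8.29772458e+01 3.93114608e-04
 8.71880240e+01 1.83965756e+01]
```

View pics/g2.png

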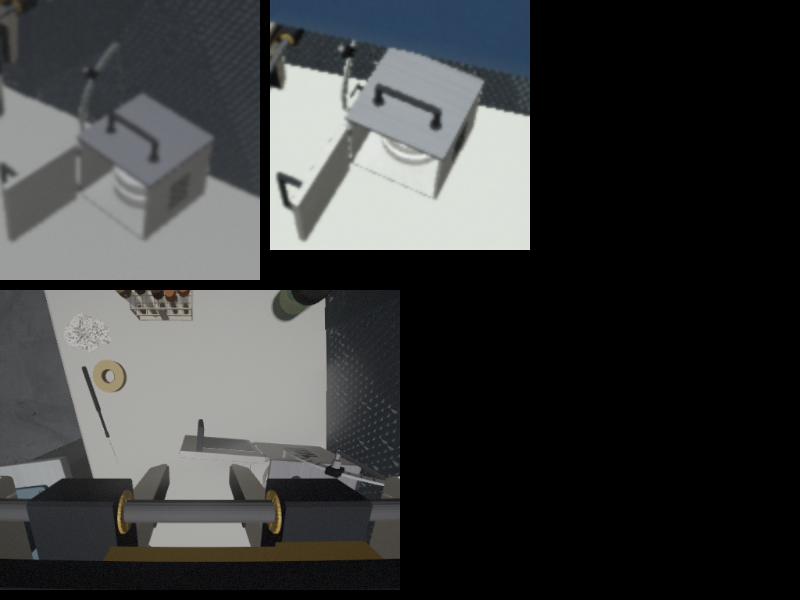

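The door stands about 90° open, seen in the top crop from (350,130) to (300,235). The lid bar and the black clamp are unobstructed. Now I measure the bar, the clamp and the wall plane.

```bash
python3 - <<'E'
import pickle;from h import *
np.set_printoptions(precision=4,suppress=True)
d=pickle.load(open("c2.pkl","rb"));S,T,W=d["scene"],d["top"],d["wrist"]
cab=(.6475,.0570,-.21)
E={}
for n,c in(("S",S),("T",T)):
    lid=proj(c,l2w(cab,[(-.072,.07,.14),(-.072,-.07,.14),(.07,-.07,.14),(.07,.07,.14)]))
    m=np.zeros((384,512),np.uint8);cv2.fillPoly(m,[lid.astype(int)],1)
    g=cv2.cvtColor(c["color"],cv2.COLOR_BGR2GRAY)
    med=np.median(g[m>0]);b=((g<.68*med)&(m>0)).astype(np.uint8)
    k,lab,st,ce=cv2.connectedComponentsWithStats(b);i=1+np.argmax(st[1:,4]);v,u=np.where(lab==i)
    # bar = upper envelope per column
    top=[];
    for x in range(u.min(),u.max()+1):
        r_=np.sort(v[u==x]);run=[r_[0]]
        for q in r_[1:]:
            if q==run[-1]+1: run.append(q)
        top.append((x,run[0],len(run)))
    th=np.median([t[2] for t in top]);pts=np.array([(x,a+(th-1)/2) for x,a,l in top])
    print(n,med,"n",st[i,4],"th",th,pts[[0,len(pts)//2,-1]].tolist())
    E[n]=(c,pts)
    for j in(1,len(pts)//2,-2):print("  z.175",plane(ray(c,pts[j]),.175))
def pl(c,p):a,b=ray(c,p[2]),ray(c,p[-3]);return a[0],np.cross(a[1],b[1])
(o1,n1),(o2,n2)=pl(*E["S"]),pl(*E["T"])
for y in(.03,.065,.1):print("line",np.linalg.solve(np.array([n1,n2,[0,1,0]]),[n1@o1,n2@o2,y]))
print("model",l2w(cab,[(-.033,.045,.175),(-.033,0,.175),(-.033,-.045,.175)]))
for p in((416,30),(418,120)):print("wall",plane(ray(W,p),0))
# clamp in wrist view vs model
p=(335*1.28,(468-290)*1.28)
for a in(.6,.65,.7,.75,.8):print(a,proj(W,l2w(cab,(.075-.122*np.cos(a),.097,.135+.122*np.sin(a)))),p)
o=np.hstack([cv2.resize(W["color"][190:250,330:512],None,fx=4,fy=4,interpolation=cv2.INTER_CUBIC)])
cv2.imwrite("pics/w2z.png",o)
E
```

```text
S 115.0 n 135 th 3.0 [[253.0, 155.0], [266.0, 153.0], [278.0, 162.0]]
  z.175 [0.6209 0.1047 0.175 ]
  z.175 [0.622  0.0626 0.175 ]
  z.175 [0.61   0.0173 0.175 ]
T 161.0 n 199 th 4.0 [[251.0, 156.5], [268.0, 154.5], [285.0, 161.5]]
  z.175 [0.6239 0.1109 0.175 ]
  z.175 [0.6225 0.0648 0.175 ]
  z.175 [0.6147 0.0178 0.175 ]
line [0.6224 0.03   0.1652]
line [0.6308 0.065  0.1627]
line [0.6393 0.1    0.1601]
model [[0.6246 0.1079 0.175 ]
 [0.6152 0.0639 0.175 ]
 [0.6058 0.0199 0.175 ]]
wall [0.7588 0.3863 0.    ]
wall [0.7623 0.2498 0.    ]
0.6 [[414.3971 224.3319]] (428.8, 227.84)
0.65 [[420.5363 226.2896]] (428.8, 227.84)
0.7 [[426.9973 228.2612]] (428.8, 227.84)
0.75 [[433.7637 230.2376]] (428.8, 227.84)
0.8 [[440.815  232.2089]] (428.8, 227.84)
```

View pics/w2z.png

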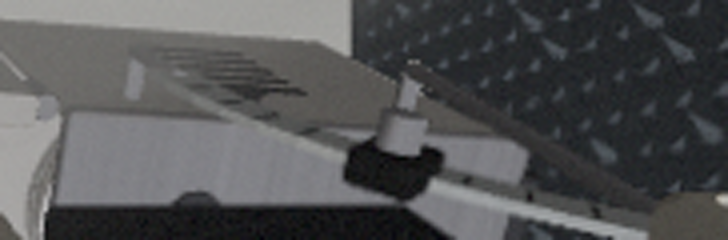

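The clamp's centre in the crop is (392,168), which fits an index of about 0.71. Both cameras put the bar's middle at (0.62, 0.064), and the wall is at x≈0.76. I'll approach tilted 20° so the gripper body stays off the wall.

Call:
apply_moves --pt "0 0 0 0 0 0.078 0.04" --pt "0 0 0 -0.1745 0 0 0.04" --pt "0 0 0 -0.1745 0 0 0.04" --pt "-0.022 0.022 0.018 0 0 0 0.04" --pt "-0.022 0.022 0.018 0 0 0 0.04" --pt "-0.022 0.022 0.018 0 0 0 0.04" --pt "-0.022 0.022 0.018 0 0 0 0.04" --pt "-0.022 0.022 0.018 0 0 0 0.04" --pt "0 0 0 0 0 0 0.04" --pt "0 0 0 0 0 0 0.04"

```text
time_s: 9.28
eef_pos: [0.5919, 0.0709, 0.2523]
eef_rot: [160.2, 0.0, 78.0]
wrist_force: [-0.2, -0.0, -0.2]
width: 0.432
finger_force: 0.0
```

```bash
python3 - <<'E'
from bench import r,cams
from h import *
from scipy.spatial.transform import Rotation as Ro
np.set_printoptions(precision=4,suppress=True)
s=r.sense();p=s["eef_pos"];R=Ro.from_euler("xyz",s["eef_rot"],degrees=True).as_matrix()
print(s["time_s"],p,s["eef_rot"],s["width"],s["q"])
print(R); B=np.array([.620,.064,.175]);print("tool delta",R.T@(B+.016*R[:,2]-p))
c=cams.capture("wrist");cv2.imwrite("pics/w3.png",c["color"]);print(proj(c,B))
E
```

```text
9.275 [0.5919 0.0709 0.2523] [160.1617   0.0058  78.0017] 0.432468632725951 [-1.7104  7.0609 95.9679 -4.1277 57.4959 11.9082]
[[ 0.2079  0.9201  0.3319]
 [ 0.9782 -0.1955 -0.0706]
 [-0.0001  0.3394 -0.9407]]
tool delta [-0.0009  0.0009  0.0985]
[[255.4476 202.7609]]
```

View pics/w3.png

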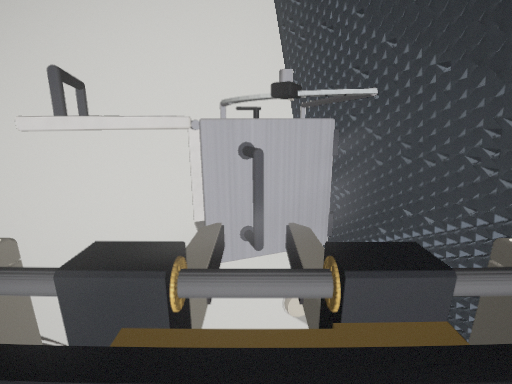

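The lid bar runs from (257,152) to (258,248), midway between the fingers. That is about 2.5 px right of the prediction, so I'll shift by 2–3 mm. The clamp is at (286,90) and the pointer at (240,108).

Call:
apply_moves --pt "0.001 0.003 0.02 0 0 0 0.04" --pt "0 0 0.03 0 0 0 0.04" --pt "0 0 0.025 0 0 0 0.04" --pt "0 0 0.015 0 0 0 0.04" --pt "0 0 0.009 0 0 0 0.04" --pt "0 0 0 0 0 0 0.04" --pt "0 0 0 0 0 0 0.0" --pt "0 0 0 0 0 0 0.0" --pt "0 0 0 0 0 0 0.0" --pt "0 0 0 0 0 0 0.0" --pt "0 0 0 0 0 0 0.0"

```text
time_s: 10.7
eef_pos: [0.6273, 0.0643, 0.1613]
eef_rot: [160.2, 0.0, 78.0]
wrist_force: [-6.2, 1.4, 4.2]
width: 0.098
finger_force: 30.0
```

Call:
apply_moves --pt "0 0.0039 -0.0043 0 0 0 0" --pt "0 0.0039 -0.0042 0 0 0 0" --pt "0 0.0043 -0.0038 0 0 0 0" --pt "0 0.0044 -0.0038 0 0 0 0" --pt "0 0.0046 -0.0034 0 0 0 0" --pt "0 0.0047 -0.0033 0 0 0 0" --pt "0 0.005 -0.0029 0 0 0 0" --pt "0 0.0051 -0.0029 0 0 0 0" --pt "0 0 0 0 0 0 0"

```text
time_s: 11.82
eef_pos: [0.6489, 0.0598, 0.2]
eef_rot: [160.4, 0.0, 78.0]
wrist_force: [-15.6, 2.6, 4.6]
width: 0.097
finger_force: 30.0
```

Call:
apply_moves --pt "0 0.005 -0.0025 0 0 0 0" --pt "0 0.0051 -0.0024 0 0 0 0" --pt "0 0.0053 -0.002 0 0 0 0" --pt "0 0.0054 -0.0019 0 0 0 0" --pt "0 0.0055 -0.0014 0 0 0 0" --pt "0 0.0055 -0.0013 0 0 0 0" --pt "0 0 0 0 0 0 0" --pt "0 0 0 0 0 0 0"

```text
time_s: 12.82
eef_pos: [0.676, 0.0542, 0.2234]
eef_rot: [160.2, 0.0, 78.0]
wrist_force: [-13.8, 2.5, 7.1]
width: 0.098
finger_force: 30.0
```

```bash
python3 - <<'E'
from bench import r,cams
from h import *
import pickle
d={n:cams.capture(n) for n in("scene","top","wrist")};pickle.dump(d,open("c3.pkl","wb"))
s=r.sense();print(s["time_s"],s["eef_pos"],s["eef_rot"],s["wrist_force"])
a=cv2.resize(d["scene"]["color"][90:200,210:320],(330,330));b=cv2.resize(d["top"]["color"][105:205,210:320],(330,300));w=d["wrist"]["color"]
o=np.zeros((600,800,3),np.uint8);o[:330,:330]=a;o[:300,340:670]=b
z=cv2.resize(w[20:170,180:420],(400,250));o[340:590,:400]=z
cv2.imwrite("pics/g3.png",o)
E
```

```text
12.975 [0.67596108 0.05421671 0.2234249 ] [1.60167022e+02 8.56810450e-03 7.80414648e+01] [-13.25269918   1.68937202   5.67494597]
```

View pics/g3.png

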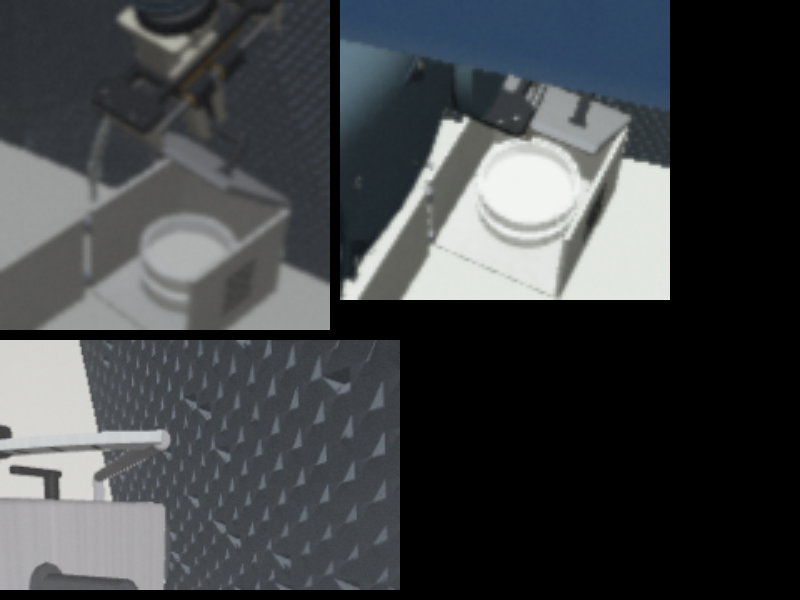

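The lid is up, with the black pointer tip at wrist crop (12,470). The clamp sits just at the crop's left edge, (0,433). I'll locate both numerically in the wrist image.

```bash
python3 - <<'E'
import pickle;from h import *
np.set_printoptions(precision=3,suppress=True,linewidth=200)
W=pickle.load(open("c3.pkl","rb"))["wrist"]
print("cam",-W["R"].T@W["t"])
g=cv2.cvtColor(W["color"],cv2.COLOR_BGR2GRAY)
sub=g[60:126:2,140:220:2]
print("\n".join(f"{60+2*i:3d} "+"".join("#" if v<40 else "+" if v<70 else "-" if v<110 else "." if v<170 else " " for v in row) for i,row in enumerate(sub)))
cab=(.6525,.058,-.21);H=.075
for nm,rad,y in(("idx",.122,.094),("ptr",.116,.084)):
    for a in(.6,.65,.7,.75,.8):print(nm,a,proj(W,l2w(cab,(H-rad*np.cos(a),y,.135+rad*np.sin(a))))[0])
E
```

```text
cam [0.635 0.134 0.38 ]
 60      .       ..                         
 62      .        .                         
 64      .       ..                         
 66      ..--... ..                         
 68  .-++++--+++---.                        
 70 +-+++++--++++++++-..                    
 72 +++-+++---+++++++++++--                 
 74 -++++----++++++++++++++.                
 76 +-+++++---+++++++++++++-                
 78 ++++++-+--++++++++++++--                
 80 +-+++++---+++++++-                      
 82 +++++++---++++++++                      
 84 ++++++++-+++++++++            .....----.
 86 ++++++++++++++++++..--..----........----
 88 -++++++++++++++++++++++-........        
 90  ..--++++++++++++++++-.                 
 92 .-------........                        
 94 ----...                                 
 96 ...                    ++++--..         
 98 .                      ++-+++++-++++-.  
100                         ..--+++++++--++ 
102                                  -+--+. 
104                                  .---+  
106                                  .--++  
108                                  .--++  
110                                  .---+  
112                                  .+--+  
114 .................  .             .+--+  
116   ......................................
118    ................................ ....
120                      . ..     .         
122             .        .. .     .         
124           . .   .       ..    .         
idx 0.6 [162.474  84.777]
idx 0.65 [169.356  83.845]
idx 0.7 [176.975  82.943]
idx 0.75 [185.322  82.082]
idx 0.8 [194.373  81.271]
ptr 0.6 [172.137 103.489]
ptr 0.65 [178.591 103.021]
ptr 0.7 [185.683 102.569]
ptr 0.75 [193.401 102.139]
ptr 0.8 [201.719 101.737]
```

```bash
python3 - <<'E'
import pickle;from h import *
np.set_printoptions(precision=1,suppress=True,linewidth=200)
W=pickle.load(open("c3.pkl","rb"))["wrist"];W2=pickle.load(open("c2.pkl","rb"))["wrist"]
def show(W,u0,u1,v0,v1,st):
    g=cv2.cvtColor(W["color"],cv2.COLOR_BGR2GRAY);print("u",u0,u1,st)
    print("\n".join(f"{v:3d} "+"".join("#" if x<35 else "+" if x<60 else "-" if x<90 else "." if x<150 else " " for x in g[v,u0:u1:st]) for v in range(v0,v1,2)))
show(W,100,200,56,100,1);show(W2,405,455,205,250,1)
cab=(.6525,.058,-.21);H=.075
def box(a,y):
    L=[]
    for dx in(-.011,.011):
        for dy in(-.005,.005):
            for dz in(-.008,.008):
                ra,t=.122-dx,dz
                L.append((H-ra*np.cos(a)+t*np.sin(a),y+dy,.135+ra*np.sin(a)+t*np.cos(a)))
    return l2w(cab,L)
for n,c in(("c3",W),("c2",W2)):
  for y in(.092,.098):
    for a in(.65,.7,.75):
        p=proj(c,box(a,y));print(n,y,a,p.min(0),p.max(0))
E
```

```text
u 100 200 1
 56                                                   .                 .                               
 58                                                   .                 .                               
 60                                                                     .                               
 62                                                                     .                               
 64                                                                     ..                              
 66                                                   .....--.....      ..                              
 68                                          ...----------------------....                              
 70                                      --------------------------------------....                     
 72                                     .-----------------------------------------------..              
 74                                     .-------------------------------------------------.             
 76                                   
[... 2298 characters left out ...]
#############+-....................
245 ###############################+-.................
247 ##################################+-..............
249 #####################################+-...........
c3 0.092 0.65 [143.2  73.8] [194.2  99.1]
c3 0.092 0.7 [150.6  72.6] [201.8  98.5]
c3 0.092 0.75 [158.9  71.4] [209.9  98. ]
c3 0.098 0.65 [142.2  61.3] [193.7  88.8]
c3 0.098 0.7 [149.6  59.7] [201.3  88.1]
c3 0.098 0.75 [158.   58.3] [209.5  87.4]
c2 0.092 0.65 [410.4 220.7] [438.2 238.8]
c2 0.092 0.7 [417.1 222.4] [444.4 241.2]
c2 0.092 0.75 [424.2 224.1] [450.9 243.6]
c2 0.098 0.65 [411.7 215.3] [439.7 233.1]
c2 0.098 0.7 [418.5 216.9] [446.  235.3]
c2 0.098 0.75 [425.6 218.5] [452.5 237.6]
```

```bash
python3 - <<'E'
import pickle;from h import *
from scipy.optimize import least_squares
np.set_printoptions(precision=4,suppress=True,linewidth=200)
d0=pickle.load(open("c0.pkl","rb"));W=pickle.load(open("c3.pkl","rb"))["wrist"];W2=pickle.load(open("c2.pkl","rb"))["wrist"]
O=[(d0["scene"],(245.1,125.6)),(d0["top"],(238.6,130.1)),(W2,(428,232.5)),(W,(165,79.5))]
w=[1,1,1,.5]
def ang(X,cab):
    c,s=np.cos(cab[2]),np.sin(cab[2]);v=X-np.array([cab[0],cab[1],0]);l=np.array([c*v[0]+s*v[1],-s*v[0]+c*v[1],X[2]])
    return l,np.arctan2(l[2]-.135,.075-l[0]),np.hypot(l[2]-.135,.075-l[0])
def fit(I):
    q=least_squares(lambda X:np.concatenate([w[i]*(proj(O[i][0],X)[0]-O[i][1]) for i in I]),(.65,.155,.22));return q.x,q.fun
for I in([0,1,2,3],[0,1,2],[2,3],[0,2,3],[1,2,3]):
    X,f=fit(I)
    print(I,X,f.round(1))
    for cab in((.6485,.0565,-.21),(.6525,.058,-.21)):print("   ",*ang(X,cab))
# full lid top corners in c3 views: pointer tip with plane local y via wrist
cab=(.6525,.058,-.21)
E
```

```text
[0, 1, 2, 3] [0.6471 0.155  0.2209] [ 0.1  0.1 -0.   0.3  0.7 -0.5 -0.6  0.7]
    [-0.0219  0.0961  0.2209] 0.7248343182991727 0.12950080037518083
    [-0.0255  0.0938  0.2209] 0.7067837123643085 0.1322169090924179
[0, 1, 2] [0.646  0.1549 0.2217] [-0.1  0.  -0.1  0.4  0.1  0. ]
    [-0.0229  0.0957  0.2217] 0.7247326938292071 0.1307902798364817
    [-0.0265  0.0934  0.2217] 0.7068585048879155 0.13350641809212604
[2, 3] [0.6471 0.155  0.2207] [ 0.6 -0.6 -0.5  0.7]
    [-0.0219  0.096   0.2207] 0.7238475239156379 0.12934231620471962
    [-0.0255  0.0937  0.2207] 0.7057957186583641 0.13206075598091377
[0, 2, 3] [0.6471 0.155  0.2208] [ 0.1  0.1  0.6 -0.6 -0.6  0.7]
    [-0.0219  0.0961  0.2208] 0.7242136266325488 0.12942744791674232
    [-0.0255  0.0938  0.2208] 0.7061658617151932 0.13214501888697575
[1, 2, 3] [0.6471 0.155  0.2208] [ 0.   0.3  0.6 -0.6 -0.5  0.7]
    [-0.0219  0.0961  0.2208] 0.7246030116735862 0.12944228925137946
    [-0.0255  0.0938  0.2208] 0.7065492057464225 0.13215894809356593
```

```bash
python3 - <<'E'
from bench import r
s=r.sense();print(s["time_s"],s["finger_force"],s["wrist_force"]);print(r.finish_job())
E
```

```text
12.975 29.995463490486145 [-13.25269918   1.68937202   5.67494597]
the job is handed in; nothing more can be done
None
```

I handed the job in at 13.0 s: the door stands about 86° open, and the gripper holds the lid at about 0.70 rad against my index estimate of about 0.71 rad; finishing returned no verdict.

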